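Slide a blank under the bridge of a drilling jig

ROBOT

A 7-joint arm with a two-finger parallel gripper is mounted at the origin on the work surface. World frame = base frame: x ahead of the robot, y to its left, z up, the work surface at z = 0. Lengths are in m, angles in rad, forces in N, time in s.
With the tool pointing down it reaches from about 0.4 to 0.875 m from the base axis. Payload 6.5 kg.
Tool frame: the origin (TCP) lies at the very end of the fingers, on their centre line; the grasp point (between the pads) lies 19 mm behind it (arm.grip_depth is the distance from the TCP to the grasp point, in m); x points along the fingers, y is the direction in which the jaws open and shut, and the axes are right-handed (so a half turn about x gives the same grasp; the last joint's range is limited). The gripper opens to 88 mm and grips with 3 to 60 N. Pads are 18 mm wide; open, the fingers measure 123 mm over their backs; the gripper's body (75 mm by 187 mm) begins 45 mm behind the grasp point.
Start: joints at [1.239, 0.536, -0.004, 1.538, 0.003, 1.067, -0.071], TCP at [0.171, -0.627, 0.239] pointing down, gripper open.
Joint ranges: [-2.7, 2.7], [-0.37, 2.16], [-1.27, 1.26], [0.24, 2.4], [-1.31, 4.45], [0.19, 1.91], [-2.76, 2.76]. Speed limits (rad/s): [2.39, 2.39, 3.14, 3.14, 3.14, 3.14, 3.14].

INTERFACE

Orientations are given as a 3x3 rotation matrix whose columns are the frame's x, y, z axes.
In Python, from workcell import arm, eyes gives the robot as it stands.
- The arm moves only by the tool drive_tool, never from a script. Its argument "targets" is a list of rows, each a list of 6 numbers: the shift along the tool's x, y, z in mm, then the turn, a rotation vector about the tool's x, y, z in rad. In form: [[dx, dy, dz, wx, wy, wz], ...]. A call has 1 to 20 rows; each row shifts and turns the commanded pose from where the row before left it, along the tool's axes as they then stand; what a row does not reach is not made up. A row lasts 1/8 s, in which the tool goes at most 62.5 mm and 10.7 degrees, less where a joint would pass 70% of its speed; a pose out of reach is approached as far as the arm can. A call is refused whole if a number of a shift passes 62.5 or a number of a turn 0.188, either way. A call with a gripper value outside its range is refused whole. "gripper" is the opening, from -1 (shut) to 1 (fully open), so that 0 is half open, set as the call begins (left out, the last holds). The fingers move at their own pace and stop on an object; "grip_force" is the grip in N (left out, the last holds). Time passes only in rows, so rows that do not move let the fingers close. It gives the time, the measured TCP pose, the force and the opening at its end, in the units of the state.
- arm.get_state(): the state, without advancing time (a new reading comes with each control period).
- eyes.read_camera(name): name is "scene" or "top" or "wrist"; returns the picture (420x560x3 uint8, red, green, blue); there is no depth.
- eyes.camera_info(name): a dict with "camera_matrix" (3x3 intrinsics, pixels), "eye" and "attitude" of the camera in the world. Camera axes: x right, y down, z forward; pixel columns grow to the right and rows downward; lengths in m; the calibration is good to about 2 mm. A picture is of the moment at which its call begins: read the wrist's pose just before it. camera_info takes no time and is no camera call; for the wrist camera it gives the pose at the moment of the call.
- arm.sign_off(): hands the job in, once; it reports no verdict.
The state is a dict: "clock": time; "joint_pos": joint angles; "qvel": joint speeds; "tau": joint torques, N m; "ee_pos": TCP position; "ee_rot": TCP orientation; "force": force on the tool from outside, world axes, zero at the start; "moment": the same for the moment, N m; "width": finger opening in m.
Only numpy, scipy, OpenCV 4.12 (cv2) and the standard library are available. Lean on these libraries where they do the work, as an engineer would, in place of code of your own. Each camera call takes 0.05 s, during which the arm holds its last target.

TASK

Load the long narrow pine blank into the drilling jig: feed it in flat from the open mouth, between the two rails and under the bridge, until its end is up against the end stop, then let go of it. Leave the other two blanks where they lie.

Things in the scene. Friction and masses are not known exactly. Their poses are not given: they have to be found in the camera images.
- long_blank: The blank to load: plain light pine bar, 180 long (x) x 44 wide (y) x 34 thick (z), about 0.14 kg, lying flat on the bench, roughly pointing away from the robot; the only one both long and narrow. Ends alike. Origin: centre of its underside. Fully home in the jig, its origin is at x 20, y 0, z 12 mm in the jig's frame and its tail sticks out at x -70.
- jig: Wooden drilling jig, fixed to the bench. Origin: bench level, centre line; x runs along the channel from the open mouth to the end stop, z up. In mm: bed x -150 to 130, 150 wide, top z 12, clear before x 0; rails x 0 to 110, inner faces y -30 and 30, 18 wide, tops z 30; bridge x 30 to 70, 96 wide, legs on the rails, bar underside z 58, top 75; stop face x 110, top z 46. Mouth faces the robot.
- wide_blank: Bystander: pine board 180 x 78 x 34 thick, lying flat; too wide for the rails. Origin: centre of its underside, x along its length. Leave it.
- short_blank: Bystander: pine bar 90 long x 44 wide x 34 thick, lying flat. Origin: centre of its underside, x along its length. Leave it.
Things that resemble listed ones, but are neither listed nor needed, are in the scene too. What is shaped like the long_blank but blue or orange is not meant.

How it is judged:
By the outcome, as a careful person would: the job done as asked, in the order asked, and still so for the second after the job is handed in, with the robot touching nothing.
It also fails if it takes over 42 s, if anything falls off the work surface, if the arm or the gripper's body presses on something with over 40 N, if the wrist force passes 120 N, or if a joint passes its speed limit or range.

## Working session

There is one attempt and no reset: what is moved stays moved. The work goes in short steps, Python scripts to look and compute and a tool call to move; the robot and the scene stay as the last step left them, time stands still between calls to the robot, and variables do not carry over. Pictures are saved under pics/ and viewed, and the job is handed in when it is done.

Besides the shell and the picture viewer there is one more tool, called after ">>>" as name([rows], argument=value, ...), one row to a line, values as JSON. drive_tool: Moves the arm, as the interface text tells. Its arguments: {"type":"object","properties":{"targets":{"type":"array","items":{"type":"array","items":{"type":"number"}}},"gripper":{"type":"number"},"grip_force":{"type":"number"}},"required":["targets"]}

```bash
mkdir -p pics; python3 - <<'E'
from workcell import arm, eyes
import cv2
for n in ("scene","top"):
    im=eyes.read_camera(n); cv2.imwrite(f"pics/{n}0.png",im[:,:,::-1])
    i=eyes.camera_info(n); print(n,i)
s=arm.get_state(); print(s)
E
```

```text
scene {'camera_matrix': array([[504.26107094,   0.        , 281.01004062],
       [  0.        , 504.26107094, 210.21138584],
       [  0.        ,   0.        ,   1.        ]]), 'eye': array([ 0.92452365, -0.84080642,  0.71181411]), 'attitude': array([[ 0.86341965,  0.31909607, -0.39074826],
       [ 0.50447156, -0.54017477,  0.67358716],
       [ 0.00386666, -0.77870977, -0.62737241]])}
top {'camera_matrix': array([[427.14769801,   0.        , 286.41066868],
       [  0.        , 427.14769801, 210.31131483],
       [  0.        ,   0.        ,   1.        ]]), 'eye': array([ 0.38335786, -0.10212446,  1.00451875]), 'attitude': array([[ 0.02554169, -0.98705691,  0.15832332],
       [-0.99965299, -0.02623978, -0.00232009],
       [ 0.00644443, -0.15820912, -0.9873846 ]])}
{'clock': 0.1, 'joint_pos': array([ 1.23880532,  0.53711076, -0.00443765,  1.53873673,  0.00259281,
        1.067293  , -0.07119742]), 'qvel': array([ 4.32829944e-04, -3.92183028e-03, -7.72759917e-05, -8.69280703e-04,
        7.32784359e-04, -2.91300056e-04, -8.24658807e-04]), 'tau': array([ 2.12781793e-03, -5.72080350e+01,  9.93814208e-01, -2.52233201e+01,
       -5.61789586e-02,  1.34813736e-02,  6.61729564e-05]), 'ee_pos': array([ 0.17058566, -0.62665864,  0.23792816]), 'ee_rot': array([[-5.08624867e-04,  2.62739640e-01, -9.64866635e-01],
       [ 1.45578505e-03, -9.64865543e-01, -2.62740110e-01],
       [-9.99998811e-01, -1.53827457e-03,  1.08262168e-04]]), 'force': array([-0.27313633,  0.80210792, -0.0591513 ]), 'moment': array([-0.03041352,  0.05928958,  0.05146973]), 'width': 0.08850211512256832}
```

View pics/scene0.png

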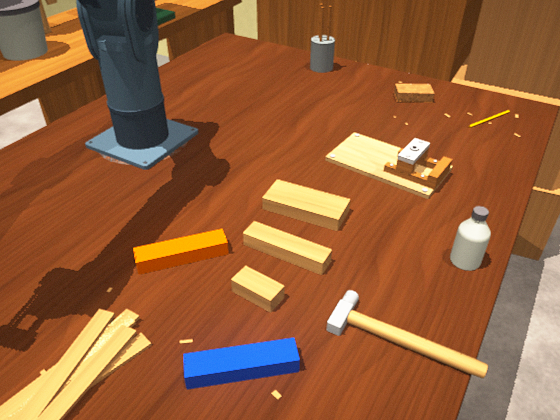

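View pics/top0.png

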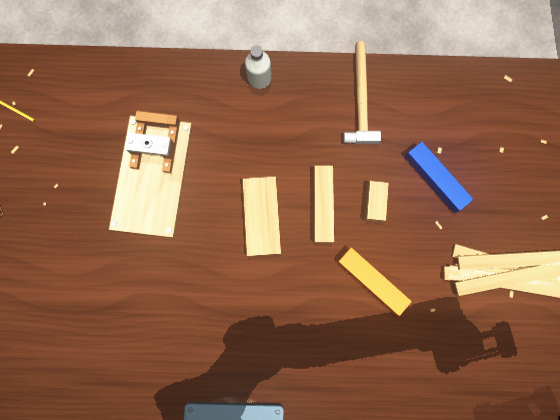

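The top picture shows these candidates: wide blank (262,216), long narrow pine (324,204), short pine (377,201), blue (440,177), orange (375,281) and the scrap strips (500,270). The jig is at (150,175). By the description I choose (324,204), and I'll check it in close crops.

```bash
python3 - <<'E'
import cv2,numpy as np
t=cv2.imread("pics/top0.png")
def crop(x,y,w,h,k): return cv2.resize(t[y:y+h,x:x+w],None,fx=k,fy=k,interpolation=cv2.INTER_CUBIC)
a=crop(100,100,100,145,4); b=crop(290,155,60,100,5.8)
b=cv2.resize(t[155:255,290:350],(348,580),interpolation=cv2.INTER_CUBIC)
a=cv2.copyMakeBorder(a,0,0,0,0,0)
cv2.imwrite("pics/c0.png",np.hstack([a,b]))
E
```

```text
(no output)
```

View pics/c0.png

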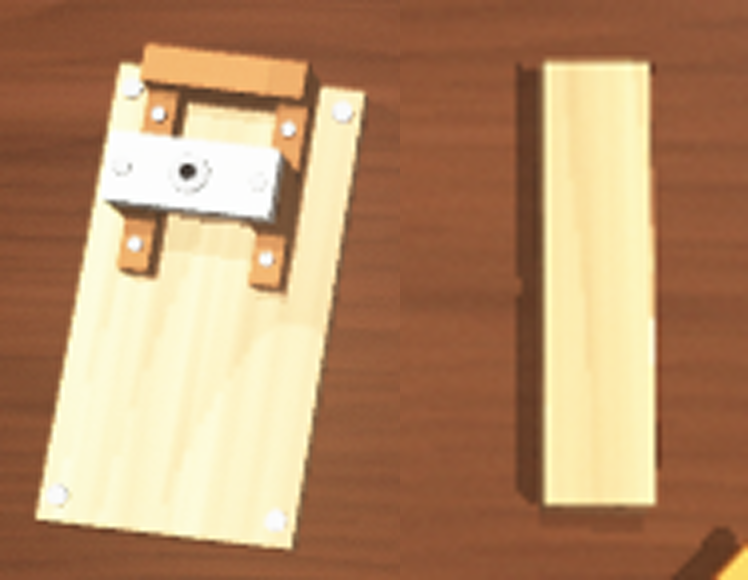

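The left crop shows the jig: bed corners (118,62), (366,90), (293,549) and (36,520), with the rails' mouth ends near rows 270-290. The right crop confirms a plain pine bar, long and narrow, with top-face corners (543,62), (650,62), (656,505) and (543,505).

```bash
cat > h.py <<'E'
import numpy as np
from scipy.optimize import least_squares
def ray(info,px,z):
    K=info["camera_matrix"];d=info["attitude"]@np.linalg.solve(K,[px[0],px[1],1.]);e=info["eye"]
    return e+d*(z-e[2])/d[2]
def fit(loc,W):
    f=lambda p:(np.array([[np.cos(p[2]),-np.sin(p[2])],[np.sin(p[2]),np.cos(p[2])]])@loc.T).T+p[:2]-W
    r=least_squares(lambda p:f(p).ravel(),[*W.mean(0),0]);return r.x,f(r.x)
E
python3 - <<'E'
from h import *
from workcell import eyes
np.set_printoptions(precision=4,suppress=True)
i=eyes.camera_info("top")
J=[(118,62),(366,90),(293,549),(36,520)]
W=np.array([ray(i,((c+.5)/4-.5+100,(r+.5)/4-.5+100),.012)[:2] for c,r in J])
p,res=fit(np.array([[.13,.075],[.13,-.075],[-.15,-.075],[-.15,.075]]),W);print("jig",p,res)
B=[(543,62),(650,62),(656,505),(543,505)]
W=np.array([ray(i,((c-400+.5)/5.8-.5+290,(r+.5)/5.8-.5+155),.034)[:2] for c,r in B]);print(W)
p,res=fit(np.array([[.09,.022],[.09,-.022],[-.09,-.022],[-.09,.022]]),W);print("blank",p,res)
E
```

```text
jig [ 0.6297  0.2199 -0.088 ] [[-0.0011 -0.0011]
 [-0.0007  0.0012]
 [ 0.0008  0.0005]
 [ 0.001  -0.0007]]
[[ 0.6475 -0.1668]
 [ 0.6487 -0.21  ]
 [ 0.4696 -0.2139]
 [ 0.4685 -0.1696]]
blank [ 0.5586 -0.1901  0.0189] [[ 0.0006  0.0004]
 [ 0.0003 -0.0003]
 [-0.0006  0.0001]
 [-0.0003 -0.0002]]
```

>>> drive_tool([
  [0, 0, 0, 0.12, 0, 0],
  [0, 0, 0, 0.127, 0, 0],
  [10, -39, -31.5, 0, 0, 0],
  [10, -39, -31.5, 0, 0, 0],
  [10, -39, -31.5, 0, 0, 0],
  [10, -39, -31.5, 0, 0, 0],
  [10, -39, -31.5, 0, 0, 0],
  [10, -39, -31.5, 0, 0, 0],
  [10, -39, -31.5, 0, 0, 0],
  [10, -39, -31.5, 0, 0, 0],
  [10, -39, -31.5, 0, 0, 0],
  [10, -39, -31.5, 0, 0, 0],
  [10, -39, -31.5, 0, 0, 0],
  [0, 0, 0, 0, 0, 0],
  [0, 0, 0, 0, 0, 0],
], gripper=1, grip_force=50)

```text
clock: 1.98
ee_pos: [0.5084, -0.1923, 0.1284]
ee_rot: [[-0.001, 0.019, -1.0], [-0.0, -1.0, -0.019], [-1.0, 0.0, 0.001]]
force: [-0.1, 0.1, 0.2]
width: 0.0883
```

```bash
python3 - <<'E'
from h import *
from workcell import eyes,arm
import cv2
np.set_printoptions(precision=4,suppress=True)
s=arm.get_state();R=s["ee_rot"];p=s["ee_pos"];i=eyes.camera_info("wrist")
im=eyes.read_camera("wrist");cv2.imwrite("pics/w1.png",im[:,:,::-1])
b=np.array([.5586-.05,-.1901-.001,.006]);print(s["clock"],p,R,"delta tool mm",R.T@(b-p)*1e3)
print({k:v.tolist() for k,v in i.items()})
E
```

```text
1.975 [ 0.5084 -0.1923  0.1284] [[-0.0011  0.0187 -0.9998]
 [-0.0004 -0.9998 -0.0187]
 [-1.      0.0003  0.0011]] delta tool mm [122.4205  -1.2027  -0.3256]
{'camera_matrix': [[351.15398682564944, 0.0, 283.0219857203577], [0.0, 351.15398682564944, 204.51504138124528], [0.0, 0.0, 1.0]], 'eye': [0.5892148104613427, -0.19121696137075736, 0.27441997034592264], 'attitude': [[0.01753794747887976, -0.9497076043143647, -0.31264658434996107], [-0.9998459347160031, -0.016431395346567103, -0.0061738220614292166], [0.0007261061282150685, 0.31270669253220995, -0.9498494602911851]]}
```

View pics/w1.png

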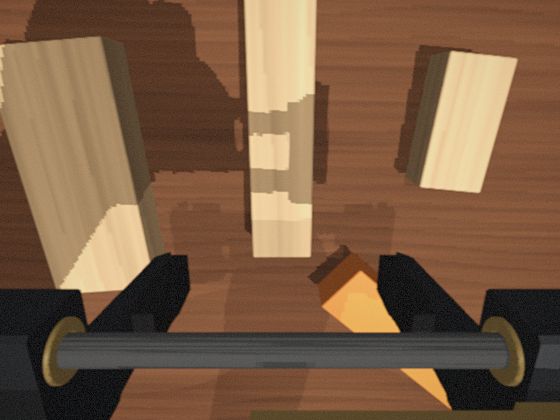

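The wrist view shows the pine bar centred between the fingers, with its tail at (253-311, 256). The wide blank is on the left. The orange block's near corner at (357,253) is close to the right finger, so I'll check that clearance.

```bash
python3 - <<'E'
from h import *
from workcell import eyes,arm
np.set_printoptions(precision=4,suppress=True)
i=eyes.camera_info("top");w=eyes.camera_info("wrist")
for q in [(348,248),(340,260),(411,303)]:print(ray(i,q,.034),ray(i,q,0))
for q in [(253,256),(311,256)]:print("tail",ray(w,q,.034))
for q in [(357,253),(362,271),(322,305),(322,282),(347,247)]:print("or",ray(w,q,.034),ray(w,q,0))
E
```

```text
[ 0.456  -0.2465  0.034 ] [ 0.4586 -0.2515  0.    ]
[ 0.4285 -0.2284  0.034 ] [ 0.43   -0.2329  0.    ]
[ 0.3373 -0.3872  0.034 ] [ 0.3357 -0.3972  0.    ]
tail [ 0.4684 -0.1715  0.034 ]
tail [ 0.4691 -0.2154  0.034 ]
or [ 0.4721 -0.2501  0.034 ] [ 0.4556 -0.2583  0.    ]
or [ 0.4569 -0.2552  0.034 ] [ 0.4382 -0.2641  0.    ]
or [ 0.426 -0.226  0.034] [ 0.403  -0.2308  0.    ]
or [ 0.4468 -0.2249  0.034 ] [ 0.4267 -0.2296  0.    ]
or [ 0.4769 -0.2422  0.034 ] [ 0.4611 -0.2493  0.    ]
```

The orange block stays about 40 mm clear of the finger. The wrist camera's tail position agrees with the top fit within 2 mm. Descending and closing.

>>> drive_tool([
  [30, 0, 0, 0, 0, 0],
  [35, 0, 0, 0, 0, 0],
  [30, 0, 0, 0, 0, 0],
  [16, 0, 0, 0, 0, 0],
  [10, 0, 0, 0, 0, 0],
  [0, 0, 0, 0, 0, 0],
  [0, 0, 0, 0, 0, 0],
])

```text
clock: 2.9
ee_pos: [0.5098, -0.192, 0.0086]
ee_rot: [[0.001, 0.019, -1.0], [-0.0, -1.0, -0.019], [-1.0, 0.001, -0.001]]
force: [-0.2, -0.8, -0.4]
width: 0.0882
```

>>> drive_tool([
  [0, 0, 0, 0, 0, 0],
  [0, 0, 0, 0, 0, 0],
  [0, 0, 0, 0, 0, 0],
  [0, 0, 0, 0, 0, 0],
  [0, 0, 0, 0, 0, 0],
  [0, 0, 0, 0, 0, 0],
], gripper=-1, grip_force=50)

```text
clock: 3.65
ee_pos: [0.5091, -0.1916, 0.0077]
ee_rot: [[-0.0, 0.019, -1.0], [0.0, -1.0, -0.019], [-1.0, -0.0, 0.0]]
force: [-1.1, -0.0, 0.7]
width: 0.0437
```

>>> drive_tool([
  [-15, 0, 0, 0, 0, 0],
  [-25, 0, 0, 0, 0, 0],
  [-30, 0, 0, 0, 0, 0],
  [-20, 0, 0, 0, 0, 0],
  [0, 0, 0, 0, 0, 0],
  [0, 0, 0, 0, 0, 0],
])

```text
clock: 4.4
ee_pos: [0.5086, -0.1916, 0.0973]
ee_rot: [[-0.001, 0.019, -1.0], [0.0, -1.0, -0.019], [-1.0, -0.0, 0.001]]
force: [-0.9, -0.3, -1.8]
width: 0.0438
```

```bash
python3 - <<'E'
from workcell import eyes
import cv2
im=eyes.read_camera("scene");cv2.imwrite("pics/s2.png",im[:,:,::-1])
E
```

```text
(no output)
```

View pics/s2.png

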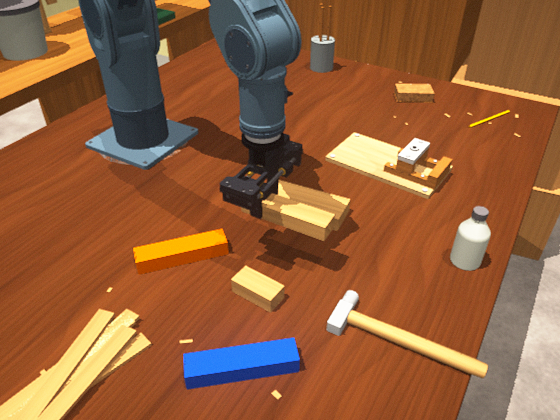

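The scene view shows the bar held at its tail and lifted level, with its front end at about (335,225). The other blanks haven't moved. Next I carry it across and turn it to the jig's heading.

>>> drive_tool([
  [0, -20, 1, 0, 0, 0],
  [0, -35, 2, 0, 0, 0],
  [0, -40, 2, 0, 0, 0],
  [0, -40, 2, 0, 0, 0],
  [0, -40, 2, 0, 0, 0],
  [0, -40, 2, 0, 0, 0],
  [0, -40, 2, 0, 0, 0],
  [0, -40, 2, 0, 0, 0],
  [0, -40, 2, 0, 0, 0],
  [0, -40, 2, 0, 0, 0],
  [0, -30, 2, 0, 0, 0],
  [0, -20, 1, 0, 0, 0],
  [0, 0, 0, 0.05, 0, 0],
  [0, 0, 0, 0.057, 0, 0],
  [0, 0, 0, 0, 0, 0],
  [0, 0, 0, 0, 0, 0],
])

```text
clock: 6.45
ee_pos: [0.4788, 0.2327, 0.0975]
ee_rot: [[-0.0, -0.087, -0.996], [-0.0, -0.996, 0.087], [-1.0, 0.0, 0.0]]
force: [0.5, 0.3, -1.3]
width: 0.0435
```

```bash
python3 - <<'E'
from h import *
from workcell import eyes,arm
import cv2
np.set_printoptions(precision=4,suppress=True)
s=arm.get_state();R=s["ee_rot"];p=s["ee_pos"];print(s["clock"],p,np.arctan2(R[1,1],R[0,1])+np.pi/2)
c,q=np.cos(-.088),np.sin(-.088);J=np.array([[c,-q],[q,c]]);print("tcp in jig",J.T@(p[:2]-[.6297,.2199])*1e3)
np.savez("w3.npz",**eyes.camera_info("wrist"))
im=eyes.read_camera("wrist");cv2.imwrite("pics/w3.png",im[:,:,::-1])
im=eyes.read_camera("top");cv2.imwrite("pics/t3.png",cv2.resize(im[90:300,60:260,::-1],(571,600),interpolation=cv2.INTER_CUBIC))
E
```

```text
6.45 [0.4788 0.2327 0.0975] -0.08725229694476688
tcp in jig [-151.4202   -0.5236]
```

View pics/w3.png

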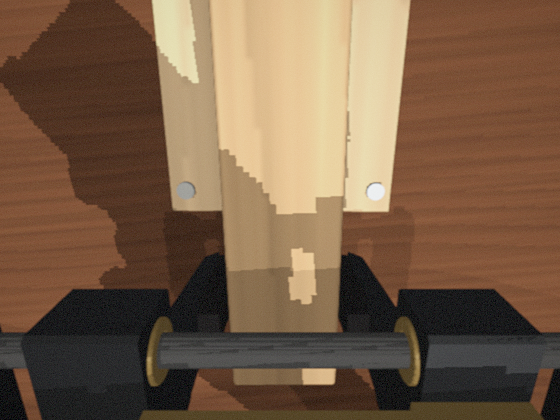

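View pics/t3.png

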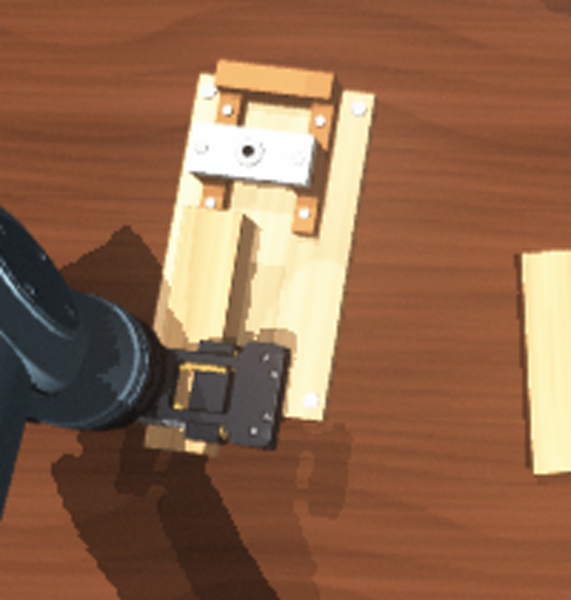

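In the wrist view the bar is centred over the bed: the gaps to the bed edges are about 51 px (172-223) and 47 px (343-390). The top view shows it aligned with the jig, and its sideways offset there comes from its height. Lowering to about 1.5 mm above the bed, short of the rails.

>>> drive_tool([
  [20, 0, 0, 0, 0, 0],
  [25, 0, 0, 0, 0, 0],
  [20, 0, 0, 0, 0, 0],
  [8, 0, 0, 0, 0, 0],
  [3, 0, 0, 0, 0, 0],
  [0, 0, 0, 0, 0, 0],
  [0, 0, 0, 0, 0, 0],
])

```text
clock: 7.42
ee_pos: [0.4796, 0.233, 0.0223]
ee_rot: [[0.001, -0.088, -0.996], [0.001, -0.996, 0.088], [-1.0, -0.001, -0.001]]
force: [0.6, 0.0, -1.7]
width: 0.0436
```

```bash
python3 - <<'E'
from h import *
from workcell import eyes,arm
import cv2
im=eyes.read_camera("top");cv2.imwrite("pics/t4.png",cv2.resize(im[100:260,90:220,::-1],(488,600),interpolation=cv2.INTER_CUBIC))
im=eyes.read_camera("scene");cv2.imwrite("pics/s4.png",cv2.resize(im[100:230,290:480,::-1],None,fx=4,fy=4,interpolation=cv2.INTER_CUBIC))
E
```

```text
(no output)
```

View pics/t4.png

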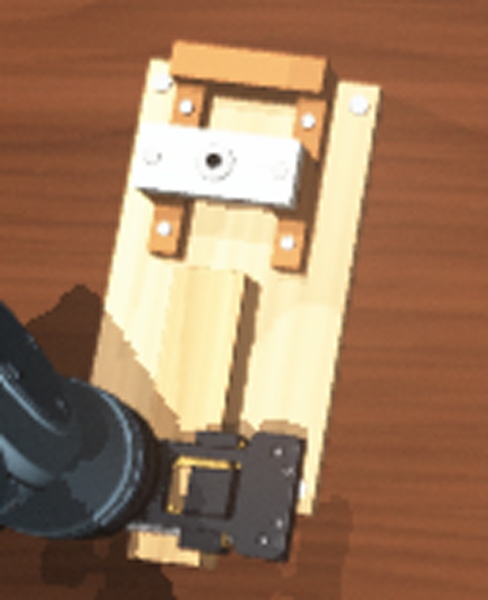

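View pics/s4.png

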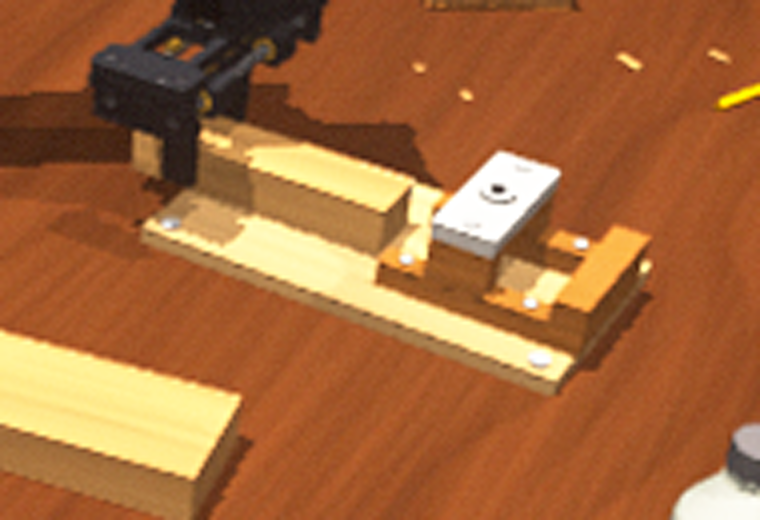

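The top crop shows the bar's front top corners at (170,267) and (247,271), just short of the rails' mouth. The scene crop shows it lying flat just off the bed. I'll check those corners against the channel.

```bash
python3 - <<'E'
from h import *
from workcell import eyes
i=eyes.camera_info("top");k=3.75;kx=488/130
c,q=np.cos(-.088),np.sin(-.088);J=np.array([[c,-q],[q,c]])
f=lambda c_,r,z:(J.T@(ray(i,((c_+.5)/kx-.5+90,(r+.5)/k-.5+100),z)[:2]-[.6297,.2199])*1e3).round(1)
print("front",f(170,267,.0485),f(247,271,.0485))
print("rail mouth ends inner/outer top: L",f(150,252,.03),f(178,257,.03)," R",f(273,268,.03),f(301,272,.03))
E
```

```text
front [-12.8  24.7] [ -9.8 -22.4]
rail mouth ends inner/outer top: L [-0.7 45.8] [-1.9 27.9]  R [ -2.1 -32. ] [ -2.6 -49.7]
```

Measured, the bar is about 3 mm left of the channel centre and the clearance is 8 mm each side. I'll shift it 2 mm right, feed it most of the way, then push slowly.

>>> drive_tool([
  [1.5, 2, 0, 0, 0, 0],
  [0, 0, -10, 0, 0, 0],
  [0, 0, -15, 0, 0, 0],
  [0, 0, -15, 0, 0, 0],
  [0, 0, -15, 0, 0, 0],
  [0, 0, -15, 0, 0, 0],
  [0, 0, -15, 0, 0, 0],
  [0, 0, -15, 0, 0, 0],
  [0, 0, -10, 0, 0, 0],
  [0, 0, 0, 0, 0, 0],
  [0, 0, 0, 0, 0, 0],
])

```text
clock: 8.9
ee_pos: [0.5879, 0.2213, 0.02]
ee_rot: [[-0.001, -0.088, -0.996], [-0.0, -0.996, 0.088], [-1.0, 0.0, 0.001]]
force: [0.1, 0.2, -0.9]
width: 0.0434
```

>>> drive_tool([
  [0, 0, -3, 0, 0, 0],
  [0, 0, -2, 0, 0, 0],
  [0, 0, -2, 0, 0, 0],
  [0, 0, 0, 0, 0, 0],
])

```text
clock: 9.4
ee_pos: [0.5956, 0.2204, 0.0202]
ee_rot: [[0.0, -0.088, -0.996], [-0.0, -0.996, 0.088], [-1.0, 0.0, -0.0]]
force: [-0.0, 0.1, -1.4]
width: 0.0436
```

>>> drive_tool([
  [0, 0, -1.5, 0, 0, 0],
  [0, 0, -1.5, 0, 0, 0],
  [0, 0, -1, 0, 0, 0],
  [0, 0, 0, 0, 0, 0],
])

```text
clock: 9.9
ee_pos: [0.5991, 0.2202, 0.0201]
ee_rot: [[-0.001, -0.088, -0.996], [-0.0, -0.996, 0.088], [-1.0, 0.0, 0.001]]
force: [-1.0, 0.9, -1.2]
width: 0.0433
```

>>> drive_tool([
  [0, 0, -1, 0, 0, 0],
  [0, 0, -1, 0, 0, 0],
  [0, 0, 0, 0, 0, 0],
])

```text
clock: 10.28
ee_pos: [0.5992, 0.2202, 0.0198]
ee_rot: [[-0.004, -0.088, -0.996], [-0.001, -0.996, 0.088], [-1.0, 0.001, 0.004]]
force: [-7.2, 1.0, 2.4]
width: 0.0438
```

The advance has stalled and the force is -7 N, so the end is against the stop. I'll look before letting go.

```bash
python3 - <<'E'
from workcell import eyes
import cv2
im=eyes.read_camera("scene");cv2.imwrite("pics/s5.png",cv2.resize(im[100:230,290:480,::-1],None,fx=4,fy=4,interpolation=cv2.INTER_CUBIC))
im=eyes.read_camera("top");cv2.imwrite("pics/t5.png",cv2.resize(im[100:260,90:220,::-1],(488,600),interpolation=cv2.INTER_CUBIC))
E
```

```text
(no output)
```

View pics/s5.png

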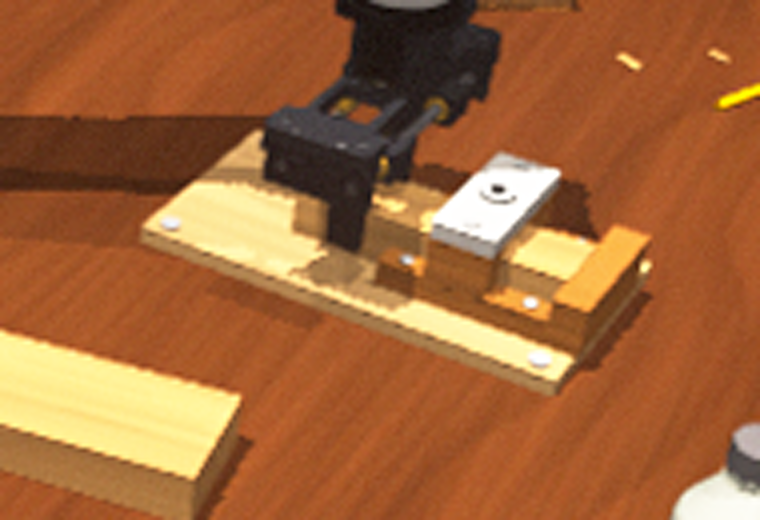

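View pics/t5.png

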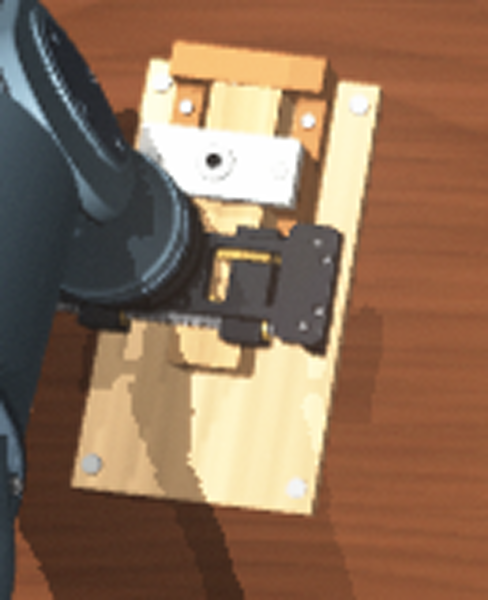

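The bar is under the bridge between the rails. Its front meets the stop at about (245,85) in the top crop, and its tail sticks out at (210,355). Releasing.

>>> drive_tool([
  [0, 0, 0, 0, 0, 0],
  [0, 0, 0, 0, 0, 0],
  [0, 0, 0, 0, 0, 0],
  [0, 0, 0, 0, 0, 0],
  [0, 0, 0, 0, 0, 0],
  [0, 0, 0, 0, 0, 0],
], gripper=1)

```text
clock: 11.12
ee_pos: [0.6015, 0.22, 0.0202]
ee_rot: [[0.0, -0.088, -0.996], [-0.0, -0.996, 0.088], [-1.0, 0.0, -0.0]]
force: [-0.1, 0.0, 0.3]
width: 0.0882
```

>>> drive_tool([
  [-10, 0, 0, 0, 0, 0],
  [-20, 0, 0, 0, 0, 0],
  [-30, 0, 0, 0, 0, 0],
  [-40, 0, 0, 0, 0, 0],
  [-40, 0, 20, 0, 0, 0],
  [0, 0, 50, 0, 0, 0],
  [0, 0, 50, 0, 0, 0],
  [0, 30, 0, 0, 0, 0],
  [0, 50, 0, 0, 0, 0],
  [0, 50, 0, 0, 0, 0],
  [0, 50, 0, 0, 0, 0],
  [0, 0, 0, 0, 0, 0],
  [0, 0, 0, 0, 0, 0],
])

```text
clock: 12.75
ee_pos: [0.4667, 0.0521, 0.1613]
ee_rot: [[0.002, -0.088, -0.996], [0.001, -0.996, 0.088], [-1.0, -0.001, -0.002]]
force: [0.1, -0.4, -0.3]
width: 0.0881
```

```bash
python3 - <<'E'
from workcell import eyes,arm
import cv2
s=arm.get_state();print(s["clock"],s["ee_pos"],s["force"],s["width"])
im=eyes.read_camera("scene");cv2.imwrite("pics/s6.png",im[:,:,::-1])
im=eyes.read_camera("top");cv2.imwrite("pics/t6.png",cv2.resize(im[100:260,90:220,::-1],(488,600),interpolation=cv2.INTER_CUBIC))
E
```

```text
12.75 [0.46667945 0.05207214 0.16127477] [ 0.08027578 -0.35732501 -0.34796859] 0.08807764413879343
```

View pics/s6.png

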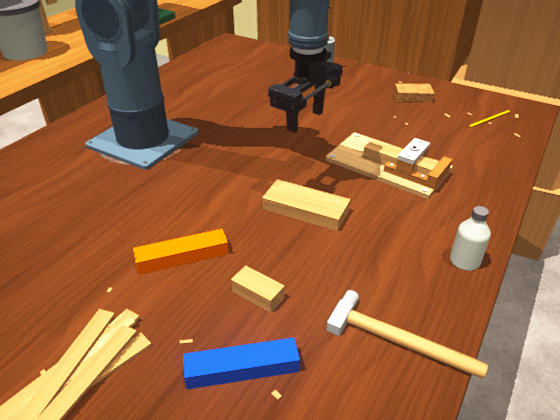

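View pics/t6.png

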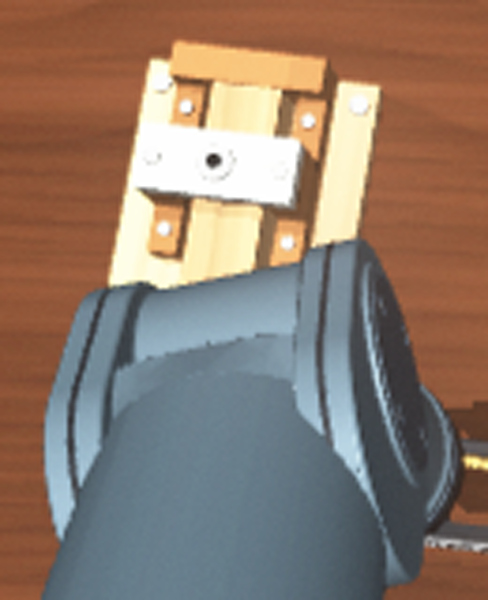

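The bar sits in the channel, but the arm hides its tail from the top camera. I'll move aside to check it.

>>> drive_tool([
  [0, 40, 0, 0, 0, 0],
  [0, 50, 0, 0, 0, 0],
  [0, 50, 0, 0, 0, 0],
  [0, 50, 0, 0, 0, 0],
  [0, 50, 0, 0, 0, 0],
  [0, 0, 0, 0, 0, 0],
  [0, 0, 0, 0, 0, 0],
])

```text
clock: 13.72
ee_pos: [0.4456, -0.1862, 0.1602]
ee_rot: [[0.0, -0.086, -0.996], [0.001, -0.996, 0.086], [-1.0, -0.001, 0.0]]
force: [0.3, -0.0, -0.9]
width: 0.0881
```

```bash
python3 - <<'E'
from workcell import eyes,arm
import cv2
im=eyes.read_camera("top");cv2.imwrite("pics/t7.png",cv2.resize(im[100:260,90:220,::-1],(488,600),interpolation=cv2.INTER_CUBIC))
im=eyes.read_camera("scene");cv2.imwrite("pics/s7.png",cv2.resize(im[110:210,310:470,::-1],None,fx=5,fy=5,interpolation=cv2.INTER_CUBIC))
E
```

```text
(no output)
```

View pics/t7.png

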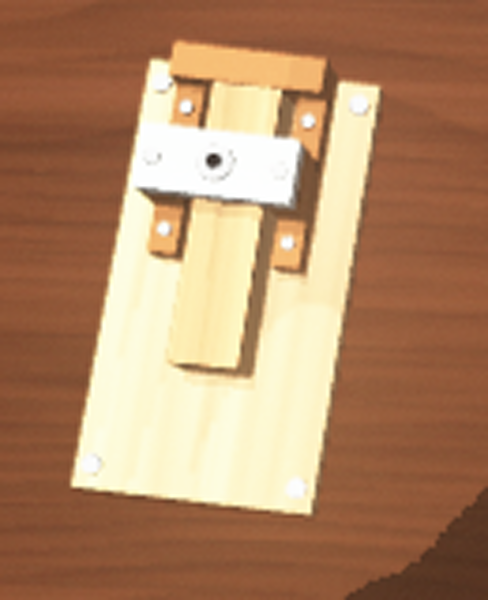

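View pics/s7.png

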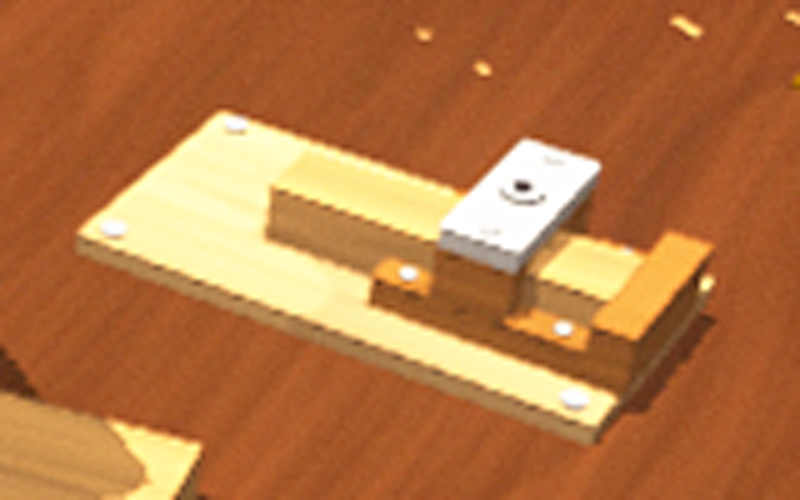

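```bash
python3 - <<'E'
from h import *
from workcell import eyes
i=eyes.camera_info("top");k=3.75
c,q=np.cos(-.088),np.sin(-.088);J=np.array([[c,-q],[q,c]])
f=lambda c_,r,z:(J.T@(ray(i,((c_+.5)/k-.5+90,(r+.5)/k-.5+100),z)[:2]-[.6297,.2199])*1e3).round(1)
print("tail",f(169,362,.046),f(241,369,.046),"front of bed",f(73,487,.012),f(312,515,.012))
E
```

```text
tail [-70.9  16.1] [-70.2 -28. ] front of bed [-150.6   74.6] [-150.9  -75.4]
```

The tail measures x -70.5 in the jig frame against -70 for fully home, so the bar is against the stop. Handing in.

```bash
python3 -c "
from workcell import arm
print(arm.sign_off())"
```

```text
the job is handed in; nothing more can be done
None
```

The long pine blank is loaded in the drilling jig, and I handed the job in at about 14 s of the 42 s allowed. I gripped it near its tail, set it down just above the bed ahead of the mouth and fed it in flat between the rails and under the bridge. I let go once it stalled against the stop at about 7 N, then moved the arm clear.

**Last checks:**
- **Depth:** the tail is at jig x of about -70.5 mm, against -70 mm for fully home.
- **Seating:** in both pictures the bar lies flat in the channel.
- **Sideways position:** the tail measured about 6 mm right of the jig's centre line, with 8 mm of clearance each side. About 2 mm of that is the camera's offset, since the rails measured off by the same amount. Earlier estimates had put the bar nearer the middle.
- **Other blanks:** the wide and short blanks look unmoved in the pictures; I did not measure them.

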